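Load the orbital shaker

ROBOT

A 7-joint arm with a two-finger parallel gripper is mounted at the origin on the work surface. World frame = base frame: x ahead of the robot, y to its left, z up, the work surface at z = 0. Lengths are in m, angles in rad, forces in N, time in s.
With the tool pointing down it reaches from about 0.4 to 0.85 m from the base axis. Payload 4.5 kg.
Tool frame: the origin (TCP) lies on the centre line of the jaws, within the pads' length; the fingertips stand 11 mm ahead of it and the grasp point (between the pads) lies 8 mm behind it (robot.tcp_to_tips is the distance from the TCP to the fingertips, in m); z points along the fingers, y is the line along which they close (so a half turn about z gives the same grasp; the last joint's range is limited). The gripper opens to 88 mm and grips with 3 to 60 N. Pads are 18 mm wide; open, the fingers measure 123 mm over their backs; the gripper's body (75 mm by 187 mm) begins 45 mm behind the grasp point.
Start: joints at [1.238, 0.689, -0.195, 1.565, 0.157, 0.902, -0.215], TCP at [0.224, -0.583, 0.25] pointing down, gripper open.
Joint ranges: [-3.01, 3.01], [-0.46, 2.08], [-1.47, 1.51], [0.13, 2.56], [-1, 4.14], [0.04, 2.09], [-2.66, 2.66]. Speed limits (rad/s): [2.57, 2.57, 3.14, 3.14, 3.14, 3.14, 3.14].

INTERFACE

Orientations are given as a unit quaternion [w, x, y, z].
In Python, from plant import robot gives the robot as it stands. The module is installed in compiled form; this text tells all that it offers.
- The arm moves only by the shell command python3 -m handwheel 'ROWS' [OPENING] [FORCE]. ROWS is JSON, a list of rows, each an object of numbers: "tx", "ty", "tz": the shift along the tool's x, y, z in mm; "rx", "ry", "rz": the turn, a rotation vector about the tool's x, y, z in degrees. In form: [{"tx": .., "ty": .., "tz": .., "rx": .., "ry": .., "rz": ..}, ...]. A call has 1 to 20 rows; each row is the pose to reach, as a shift and turn from the pose commanded when the call began, along the tool's axes at that moment; what a row does not reach only later rows make up. A row lasts 1/10 s, in which the tool goes at most 50 mm and 8.59 degrees, less where a joint would pass 70% of its speed; a pose out of reach is approached as far as the arm can. A call with a gripper value outside its range is refused whole. OPENING is the gripper's target within -1 to 1 (shut at 1, half-way at 0, fully open at -1), set as the call begins (- or left out, the last holds). The fingers move at their own pace and stop on an object; FORCE is the grip in N (left out, the last holds). Time passes only in rows, so rows that repeat a pose let the fingers close. It gives the time, the measured TCP pose, the force, the opening and the grip force at its end, in the units of the state.
- robot.observe(): the state, without advancing time (a new reading comes with each control period).
- robot.get_image(name): name is "scene" or "top" or "wrist"; returns (picture, depth): 420x560x3 uint8, blue, green, red; 420x560 float32, m along the optical axis (not along the pixel's ray), 0 where there is no reading.
- robot.camera_model(name): a dict with "mtx" (3x3 intrinsics, pixels), "xyz" and "rotation" of the camera in the world. Camera axes: x right, y up, looking along -z (the intrinsics and any distortion apply to the point x, -y, -z); pixel columns grow to the right and rows downward; lengths in m; the calibration is good to about 2 mm. A picture is of the moment at which its call begins: read the wrist's pose just before it. camera_model takes no time and is no camera call; for the wrist camera it gives the pose at the moment of the call.
- robot.job_done(): hands the job in; it is judged then, once.
The state is a dict: "time": time; "joint_pos": joint angles; "joint_velocities": joint speeds; "effort": joint torques, N m; "position": TCP position; "orientation": TCP orientation; "force": force on the tool from outside, world axes, zero at the start; "ft_torque": the same for the moment, N m; "finger_gap": finger opening in m; "finger_force": force on a finger pad.
Only numpy, scipy, OpenCV 4.12 (cv2) and the standard library are available. Lean on these libraries where they do the work, as an engineer would, in place of code of your own. Each camera call takes 0.05 s, during which the arm holds its last target. There are 200 camera calls.

TASK

Load the orbital shaker: stand each of the three conical flasks and the square bottle in the clamp on the platform that matches its size and shape, sitting flat on the bottom of the clamp, and let go of it. Carry them upright, set them down rather than dropping them, and leave the glass beaker standing where it is.

Things in the scene. Friction and masses are not known exactly. Their poses are not given: they have to be found in the camera images.
- flask_small: Small conical (Erlenmeyer) flask, 51 mm across the base, 92 mm tall over the cap; milky-white plastic, orange screw cap with a white disc on top; origin at the centre of its underside, z up; round, so its yaw means nothing. Cap 32 mm diameter, 22 mm high (70 to 92 mm above the underside), the place to grip it; below it 12 mm of neck, 24 mm across, then the cone. About 45 g. Stands on the bench at the start.
- flask_medium: Medium conical flask, 67 mm across the base, 118 mm tall over the cap; milky-white plastic, orange screw cap with a white disc on top; origin at the centre of its underside, z up; round, so its yaw means nothing. Cap 38 mm diameter, 25 mm high (93 to 118 mm above the underside); below it 12 mm of neck, 30 mm across, then the cone. About 85 g. Stands on the bench at the start.
- flask_large: Large conical flask, 84 mm across the base, 145 mm tall over the cap; milky-white plastic, orange screw cap with a white disc on top; origin at the centre of its underside, z up; round, so its yaw means nothing. Cap 44 mm diameter, 28 mm high (117 to 145 mm above the underside); below it 12 mm of neck, 36 mm across, then the cone. About 140 g. Stands on the bench at the start.
- bottle_square: Square bottle, 61 x 61 mm with rounded upright edges, 84 mm high to the flat shoulder and 125 mm over the cap; milky-white plastic, orange screw cap with a white disc on top. Origin at the centre of its underside, z up, x and y square to its side faces (a quarter turn makes no difference). Round cap 38 mm diameter, 23 mm high (102 to 125 mm above the underside), the place to grip it; neck below it 32 mm across. About 110 g. Stands on the bench at the start.
- clamp_small: Clamp for the small flask: round steel base plate with four upright arms around it and a wire spring round the arms. It is bolted to the shaker platform. Origin at the centre of its underside, on the platform; z up. Base plate 4 mm thick, on which the flask stands; 59 mm clear between opposite arms; arms straight up to 32 mm, their tips flared outwards to 44 mm above the origin (76 mm clear at the top).
- clamp_medium: Clamp for the medium flask, same pattern as the small one. It is bolted to the shaker platform. Origin at the centre of its underside, on the platform; z up. Base plate 4 mm thick; 75 mm clear between opposite arms; arms straight up to 40 mm, flared tips to 52 mm (92 mm clear at the top).
- clamp_large: Clamp for the large flask, same pattern. It is bolted to the shaker platform. Origin at the centre of its underside, on the platform; z up. Base plate 4 mm thick; 92 mm clear between opposite arms; arms straight up to 46 mm, flared tips to 58 mm (109 mm clear at the top).
- clamp_square: Clamp for the square bottle: square steel base plate with one 36 mm wide upright arm in the middle of each side. It is bolted to the shaker platform. Origin at the centre of its underside, on the platform; z up. x and y square to its sides: the bottle must be turned so that its faces face the arms. Base plate 4 mm thick; 69 mm clear between opposite arms; arms straight up to 42 mm, flared tips to 54 mm (86 mm clear at the top).
- shaker: Orbital shaker, switched off and rigid: cream housing with a dark red front panel, and a dark square platform 300 x 300 mm whose top is 105 mm above the bench, carrying the four clamps in two rows of two, about 140 mm apart, in any arrangement. Origin at the middle of its underside, on the bench; x and y along the platform's edges, front panel at -x. Fixed to the bench.
- beaker: Empty glass beaker, 50 mm diameter, 68 mm tall, standing on the bench among the vessels; origin at the centre of its underside, z up. Not to be moved or knocked over.
There are look-alikes about, which are no part of the job. Leave any pink or turquoise look-alike of the flask_medium alone.

How it is judged:
At the end, for the whole second after the job is handed in: Each flask and the square bottle stands in its own clamp: within 10 mm of the clamp's centre, its underside less than 10 mm above the clamp's underside (the base plate is 4 mm), within 0.1 rad of upright, and at rest. The beaker stands upright within 30 mm of where it was (horizontal distance between flask_small and clamp_small below 0.01 m and z of flask_small in the frame of clamp_small below 0.01 m and angle between each of flask_small, flask_medium, flask_large, bottle_square's own z axis and vertical below 0.1 rad and linear speed of each of flask_small, flask_medium, flask_large, bottle_square below 0.02 m/s and angular speed of each of flask_small, flask_medium, flask_large, bottle_square below 0.2 rad/s and horizontal distance between flask_medium and clamp_medium below 0.01 m and z of flask_medium in the frame of clamp_medium below 0.01 m and horizontal distance between flask_large and clamp_large below 0.01 m and z of flask_large in the frame of clamp_large below 0.01 m and horizontal distance between bottle_square and clamp_square below 0.01 m and z of bottle_square in the frame of clamp_square below 0.01 m and angle between beaker's own z axis and vertical below 0.2 rad and distance of beaker from where it was at the start of the episode below 0.03 m); the robot touches nothing.
It fails at once if a flask or the bottle is tipped more than 0.5 rad (29 degrees) from upright (angle between any of flask_small, flask_medium, flask_large, bottle_square's own z axis and vertical above 0.5 rad).
It fails at once if a flask or the bottle is dropped or flung: it moves faster than 0.6 m/s with no finger touching it (a free fall of about 18 mm) ((linear speed of flask_small above 0.6 m/s and contact force between the fingers and flask_small below 0.02 N) or (linear speed of flask_medium above 0.6 m/s and contact force between the fingers and flask_medium below 0.02 N) or (linear speed of flask_large above 0.6 m/s and contact force between the fingers and flask_large below 0.02 N) or (linear speed of bottle_square above 0.6 m/s and contact force between the fingers and bottle_square below 0.02 N)).
It fails at once if the beaker is shifted by more than 30 mm or tipped more than 0.5 rad (distance of beaker from where it was at the start of the episode above 0.03 m or angle between beaker's own z axis and vertical above 0.5 rad).
It also fails if it takes over 125 s, if anything falls off the work surface, if the arm or the gripper's body presses on something with over 40 N, if the wrist force passes 120 N, or if a joint passes its speed limit or range.

## Working session

There is one attempt and no reset: what is moved stays moved. The work goes in short steps, Python scripts to look and compute and a shell command to move; the robot and the scene stay as the last step left them, time stands still between calls to the robot, and variables do not carry over. Pictures are saved under pics/ and viewed, at most 14 in all, crops included, and the job is handed in when it is done.

```bash
mkdir -p pics; cat > h.py <<'E'
import numpy as np, cv2
from plant import robot
def K(n):
    m=robot.camera_model(n); return np.array(m["mtx"]),np.array(m["xyz"]),np.array(m["rotation"])
def ray(n,u,v,cm=None):
    M,c,R=cm or K(n); d=np.linalg.inv(M)@[u,v,1]; d=R@[d[0],-d[1],-d[2]]; return c,d
def onz(n,u,v,z,cm=None):
    c,d=ray(n,u,v,cm); return c+d*(z-c[2])/d[2]
def cloud(n,dep,cm=None):
    M,c,R=cm or K(n); v,u=np.indices(dep.shape); x=(u-M[0,2])/M[0,0]*dep; y=(v-M[1,2])/M[1,1]*dep
    return np.stack([x,-y,-dep],-1)@R.T+c
E
python3 - <<'E'
from h import *
for n in("scene","top"):
    p,d=robot.get_image(n); cv2.imwrite(f"pics/{n}0.png",p); np.savez(f"{n}0.npz",p=p,d=d)
    m=robot.camera_model(n); print(m)
print(robot.observe())
E
```

```text
{'mtx': array([[539.92758909,   0.        , 270.82238611],
       [  0.        , 539.92758909, 215.19392627],
       [  0.        ,   0.        ,   1.        ]]), 'xyz': array([1.25775419, 0.09717293, 1.00584746]), 'rotation': array([0.62251039, 0.22682254, 0.25426054, 0.70454519])}
{'mtx': array([[392.89925057,   0.        , 272.9697124 ],
       [  0.        , 392.89925057, 207.61643671],
       [  0.        ,   0.        ,   1.        ]]), 'xyz': array([0.4116731 , 0.00511315, 0.98598913]), 'rotation': array([ 0.70886128,  0.0282348 , -0.03113701, -0.70409443])}
{'time': 0.1, 'joint_pos': array([ 1.23780988,  0.68987713, -0.19449917,  1.56620997,  0.15730964,
        0.90253205, -0.21509214]), 'joint_velocities': array([-0.00042239, -0.00179335, -0.00067807, -0.00303892, -0.00026631,
        0.00053012, -0.00099043]), 'effort': array([-3.02691631e-03, -5.28506041e+01, -1.27114981e+00, -1.53838581e+01,
       -5.24845335e-02,  2.02389172e-03, -3.52215537e-06]), 'position': array([ 0.22388748, -0.58294195,  0.24901206]), 'orientation': array([-7.87923969e-04,  9.83223802e-01,  1.82401443e-01, -2.20357608e-04]), 'force': array([ 0.76495577, -0.58089515, -0.49093637]), 'ft_torque': array([ 0.01778517, -0.042954  ,  0.02819328]), 'finger_force': 0.0, 'finger_gap': 0.08805775618539244}
```

View pics/scene0.png

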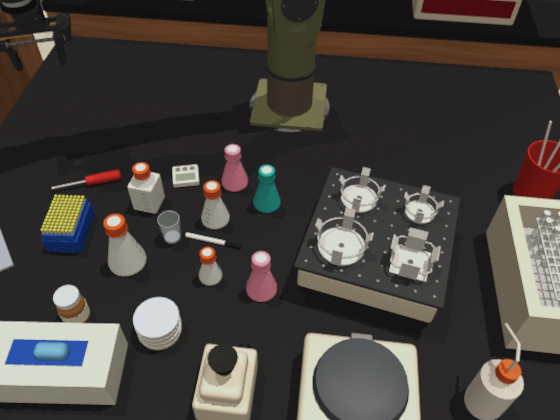

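View pics/top0.png

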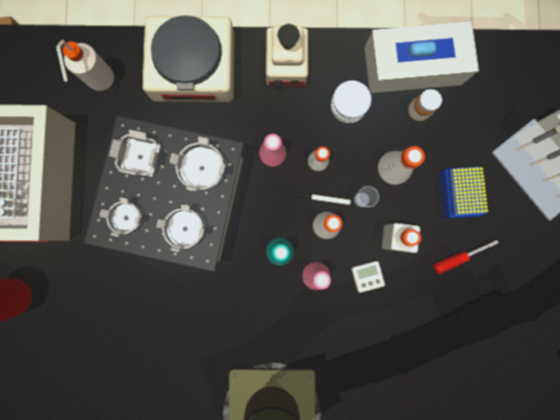

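The top view shows the candidates by cap pixel:
- **Flasks and bottle (orange caps):** large (413,157), medium (332,223), small (322,153), square bottle (410,237).
- **Look-alikes to leave alone:** pink (272,145) and (318,279), turquoise (280,250). The wash bottle (72,50) and brown jar (430,98) are also not wanted.
- **Beaker:** (367,197).
- **Clamps:** square (138,155), large (202,165), small (125,216), medium (185,227).

I choose the milky-white bodies with orange caps and will check them in one crop.

```bash
sed -i 's/np.array(m\["rotation"\])$/Rotation.from_quat(np.roll(m["rotation"],-1)).as_matrix()/; 1a from scipy.spatial.transform import Rotation' h.py
cat >> h.py <<'E'
def tri(r1,r2):
    (a,d),(b,e)=r1,r2; s=np.linalg.lstsq(np.stack([d,-e],1),b-a,rcond=None)[0]
    return (a+s[0]*d+b+s[1]*e)/2, np.linalg.norm(a+s[0]*d-b-s[1]*e)
def disc(p,u,v,r=16):
    "centre of the white disc on an orange cap near u,v"
    y0,x0=max(v-r,0),max(u-r,0); h=cv2.cvtColor(p[y0:v+r,x0:u+r],cv2.COLOR_BGR2HSV)
    o=((h[...,0]<14)|(h[...,0]>174))&(h[...,1]>140)&(h[...,2]>90)
    c=max(cv2.findContours(o.astype(np.uint8),cv2.RETR_EXTERNAL,cv2.CHAIN_APPROX_NONE)[0],key=cv2.contourArea)
    m=cv2.fillPoly(np.zeros(o.shape,np.uint8),[cv2.convexHull(c)],1)>0
    w=m&~o&(h[...,1]<120)&(h[...,2]>120); n,l,s,ce=cv2.connectedComponentsWithStats(w.astype(np.uint8))
    k=1+np.argmax(s[1:,4]); return ce[k]+[x0,y0], s[k,4]
E
python3 - <<'E'
from h import *
T=np.load("top0.npz");S=np.load("scene0.npz"); Ct=cloud("top",T["d"]);Cs=cloud("scene",S["d"])
caps=dict(large=((413,157),(116,222)),medium=((332,223),(212,188)),small=((322,153),(207,254)),bottle=((410,237),(142,170)))
for k,(t,s) in caps.items():
    (a,na),(b,nb)=disc(T["p"],*t),disc(S["p"],*s)
    P,e=tri(ray("top",*a),ray("scene",*b))
    print(k,a.round(1),na,b.round(1),nb,"tri",P.round(4),round(e,4),"depth",Ct[int(a[1]+.5),int(a[0]+.5)].round(4),Cs[int(b[1]+.5),int(b[0]+.5)].round(4))
for n,X,(u,v) in [("square",Ct,(138,155)),("large",Ct,(202,165)),("small",Ct,(125,216)),("medium",Ct,(185,227)),("plat",Ct,(160,195)),("beaker",Ct,(367,197))]:
    print(n,X[v,u].round(4))
a=cv2.resize(T["p"][105:280,75:255],None,fx=2.2,fy=2.2,interpolation=3);b=cv2.resize(T["p"][105:280,260:440],None,fx=2.2,fy=2.2,interpolation=3)
cv2.imwrite("pics/crop1.png",np.hstack([a,b]))
cv2.imwrite("pics/crop2.png",cv2.resize(S["p"][160:300,290:470],None,fx=4,fy=4,interpolation=3))
E
```

```text
large [414.4 155.5] 151 [113.4 220.6] 123 tri [ 0.5988 -0.3065  0.1443] 0.0023 depth [ 0.5994 -0.3041  0.1453] [ 0.601  -0.3075  0.1459]
medium [333.2 222.8] 112 [211.1 185.4] 76 tri [ 0.4521 -0.1329  0.1178] 0.0024 depth [ 0.4515 -0.1311  0.1184] [ 0.4509 -0.1347  0.1177]
small [322.5 152.7] 76 [206.5 251.6] 67 tri [ 0.6153 -0.1131  0.0919] 0.0021 depth [ 0.6143 -0.1131  0.0926] [ 0.6176 -0.1126  0.0937]
bottle [412.1 237.2] 116 [140.1 166.7] 71 tri [ 0.4215 -0.3043  0.1248] 0.002 depth [ 0.4217 -0.3023  0.1267] [ 0.4218 -0.3054  0.1244]
square [0.6021 0.3067 0.1122]
large [0.5809 0.1626 0.1094]
small [0.4645 0.3325 0.1075]
medium [0.4408 0.1976 0.1084]
plat [0.5126 0.2564 0.1054]
beaker [ 0.5227 -0.2349  0.0049]
```

View pics/crop1.png

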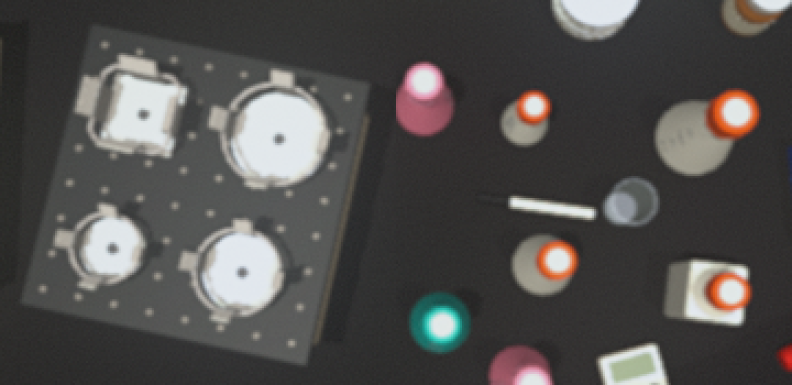

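View pics/crop2.png

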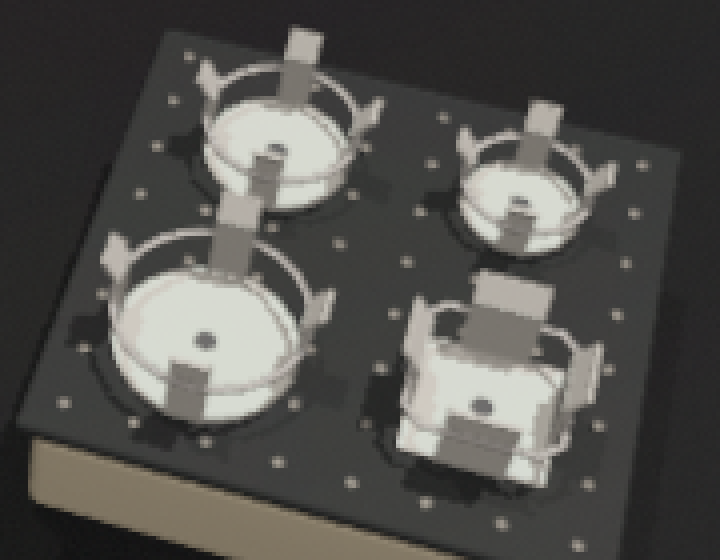

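The crops confirm the choice: four milky bodies with orange caps, and two pink and one turquoise look-alike beside them. Each clamp plate has a dark centre dot, at top-view pixels near (140,157), (202,168), (126,218) and (185,229). I'll triangulate those dots and get the yaws next.

```bash
cat > g.py <<'E'
from h import *
def go(x,y,z,yaw=None,off=0):
    "shift (mm) and turn (deg) in tool axes from here to TCP x,y,z, tool-x heading yaw (deg, mod 180)"
    o=robot.observe(); R=Rotation.from_quat(np.roll(o["orientation"],-1)); d=(np.array([x,y,z])-o["position"])*1000
    R_=R.as_matrix(); h=np.degrees(np.arctan2(R_[1,0],R_[0,0]))
    print("t",(R_.T@d).round(1),"heading",round(h,2),"rz",None if yaw is None else round(-((yaw-h+90)%180-90),2),"tilt",np.degrees(R_[:2,2]).round(2),"pos",o["position"].round(4),"j",o["joint_pos"].round(2),"t",round(o["time"],1))
E
python3 - <<'E'
from g import *
T=np.load("top0.npz");S=np.load("scene0.npz"); Ct=cloud("top",T["d"])
def dot(p,u,v,r=4):
    u,v=round(u),round(v);g=p[v-r:v+r+1,u-r:u+r+1].mean(2); w=np.clip(np.median(g)-15-g,0,None); yy,xx=np.indices(g.shape)
    return np.array([(w*xx).sum()/w.sum()+u-r,(w*yy).sum()/w.sum()+v-r])
D=dict(square=((140.5,156.8),(410.2,261.5)),large=((201.8,168.2),(341.2,245)),small=((125.9,217.7),(420.2,210.5)),medium=((185,228.6),(359.5,197.5)))
for k,(t,s) in D.items():
    a,b=dot(T["p"],*t),dot(S["p"],*s); P,e=tri(ray("top",*a),ray("scene",*b))
    print(k,a.round(1),b.round(1),"tri",P.round(4),round(e,4),"top@.109",onz("top",*a,.109)[:2].round(4),"scene",onz("scene",*b,.109)[:2].round(4))
def rect(m,n):
    m=m.astype(np.uint8); c=max(cv2.findContours(m,cv2.RETR_EXTERNAL,cv2.CHAIN_APPROX_NONE)[0],key=cv2.contourArea)
    return c[:,0]
# platform by height, plus bottle shoulder by height
Z=Ct[...,2]
m=(abs(Z-.105)<.012)&(Ct[...,1]>.05)&(Ct[...,1]<.45)&(Ct[...,0]>.3)&(Ct[...,0]<.75)
X=np.array([onz("top",u,v,.105)[:2] for u,v in rect(cv2.morphologyEx(m.astype(np.uint8),cv2.MORPH_CLOSE,np.ones((5,5))),0)],np.float32)
print("platform",cv2.minAreaRect(X))
m=(abs(Z-.084)<.008)&(np.hypot(Ct[...,0]-.4215,Ct[...,1]+.3043)<.06)
X=np.array([onz("top",u,v,.084)[:2] for u,v in rect(m,0)],np.float32); print("bottle",cv2.minAreaRect(X))
p=T["p"]; m=(p.min(2)>170)&(np.hypot(Ct[...,0]-.602,Ct[...,1]-.307)<.07)
X=np.array([onz("top",u,v,.109)[:2] for u,v in rect(m,0)],np.float32); print("sqplate",cv2.minAreaRect(X))
go(.4215,-.3043,.25)
E
```

```text
square [139.8 156.6] [409.5 263.1] tri [0.6004 0.3039 0.1039] 0.003 top@.109 [0.5992 0.3037] scene [0.6046 0.3012]
large [201.4 167.8] [340.9 244.7] tri [0.5749 0.1631 0.1082] 0.0018 top@.109 [0.5747 0.1639] scene [0.5757 0.1622]
small [125.8 217.5] [419.4 212.4] tri [0.4614 0.3308 0.1038] 0.0023 top@.109 [0.461  0.3301] scene [0.4665 0.3282]
medium [184.7 228.4] [358.2 199.3] tri [0.438  0.1979 0.1019] 0.0036 top@.109 [0.4376 0.1981] scene [0.445  0.1953]
platform ((0.5197204947471619, 0.24749161303043365), (0.29910439252853394, 0.2985677123069763), 78.17457580566406)
bottle ((0.421644389629364, -0.29922163486480713), (0.061271559447050095, 0.060510821640491486), 82.77458953857422)
sqplate ((0.5996143221855164, 0.3036573529243469), (0.07315606623888016, 0.07486730068922043), 77.90501403808594)
t [ 284.4 -189.2   -0.7] heading 21.02 rz None tilt [-0.04  0.08] pos [ 0.2239 -0.5829  0.249 ] j [ 1.24  0.69 -0.19  1.57  0.16  0.9  -0.22] t 0.1
```

```bash
python3 -m handwheel '[{"tx":20,"ty":-13,"tz":-40,"rz":7},{"tx":60,"ty":-40,"tz":-70,"rz":14},{"tx":105,"ty":-70,"tz":-80,"rz":21},{"tx":150,"ty":-100,"tz":-80,"rz":21},{"tx":190,"ty":-128,"tz":-80,"rz":21},{"tx":230,"ty":-156,"tz":-80,"rz":21},{"tx":260,"ty":-176,"tz":-80,"rz":21},{"tx":284,"ty":-189,"tz":-80,"rz":21},{"tx":284,"ty":-189,"tz":-80,"rz":21},{"tx":284,"ty":-189,"tz":-80,"rz":21}]' -1
python3 - <<'E'
from g import *
cm=K("wrist");p,d=robot.get_image("wrist"); cv2.imwrite("pics/w1.png",p); np.savez("w1.npz",p=p,d=d,M=cm[0],c=cm[1],R=cm[2]); print(cm)
go(.4215,-.3043,.25,0)
E
```

```text
(array([[376.19145174,   0.        , 284.89481685],
       [  0.        , 376.19145174, 209.25369646],
       [  0.        ,   0.        ,   1.        ]]), array([ 0.30266367, -0.55292545,  0.38309106]), array([[ 3.58012923e-01,  8.83721212e-01,  3.01435842e-01],
       [-9.33716208e-01,  3.39150516e-01,  1.14677683e-01],
       [-8.89020657e-04, -3.22511624e-01,  9.46565086e-01]]))
t [ 284.4 -189.3   -0.7] heading 21.02 rz 21.02 tilt [-0.04  0.07] pos [ 0.2239 -0.583   0.2491] j [ 1.24  0.69 -0.19  1.57  0.16  0.9  -0.22] t 0.1invalid input
```

View pics/w1.png

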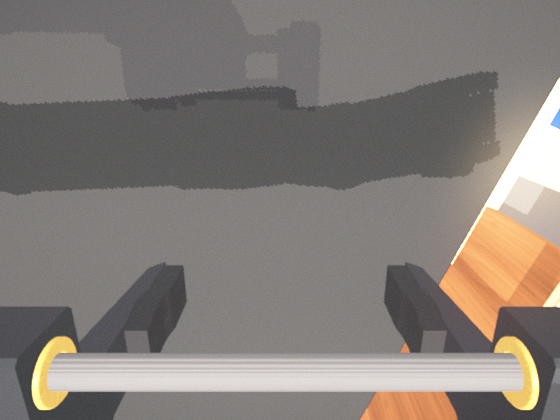

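The picture shows only bench and shadow because the move was refused. I'll retry with all six keys in each row.

```bash
python3 -m handwheel '[{"tx":20,"ty":-13,"tz":-40,"rx":0,"ry":0,"rz":7},{"tx":60,"ty":-40,"tz":-70,"rx":0,"ry":0,"rz":14},{"tx":100,"ty":-65,"tz":-80,"rx":0,"ry":0,"rz":21},{"tx":140,"ty":-92,"tz":-80,"rx":0,"ry":0,"rz":21},{"tx":180,"ty":-119,"tz":-80,"rx":0,"ry":0,"rz":21},{"tx":220,"ty":-146,"tz":-80,"rx":0,"ry":0,"rz":21},{"tx":255,"ty":-170,"tz":-80,"rx":0,"ry":0,"rz":21},{"tx":284,"ty":-189,"tz":-80,"rx":0,"ry":0,"rz":21},{"tx":284,"ty":-189,"tz":-80,"rx":0,"ry":0,"rz":21},{"tx":284,"ty":-189,"tz":-80,"rx":0,"ry":0,"rz":21}]' -1
python3 - <<'E'
from g import *
cm=K("wrist");p,d=robot.get_image("wrist"); cv2.imwrite("pics/w2.png",p); np.savez("w2.npz",p=p,d=d,M=cm[0],c=cm[1],R=cm[2])
go(.4215,-.3043,.25,0)
E
```

```text
time: 1.15
position: [0.4216, -0.3046, 0.3296]
orientation: [0.0, 1.0, 0.001, -0.0]
force: [-1.3, -0.8, -0.3]
finger_gap: 0.088
finger_force: 0.0
t [ 0.8 -1.6 79.6] heading -0.03 rz -0.03 tilt [-0.06 -0.04] pos [ 0.4208 -0.3059  0.3296] j [ 0.61  0.45 -0.11  1.77  0.06  0.92 -1.1 ] t 1.2
```

View pics/w2.png

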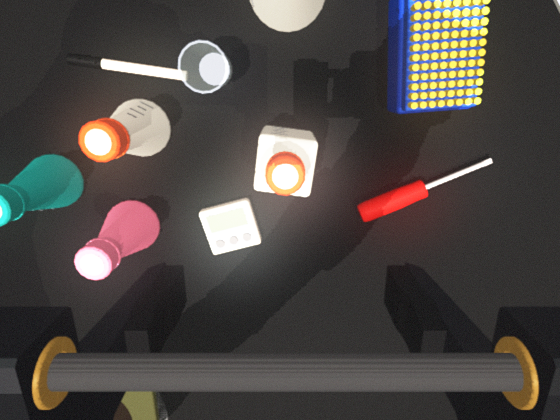

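The wrist view shows the bottle cap at (286,173) with its shoulder (288,150) visible behind it, the medium cap at (100,140), and the beaker at (205,66).

```bash
cat >> g.py <<'E'
def quad(p,C,x,y,z,n,cm,rad=.06,dz=.012):
    m=((abs(C[...,2]-z)<dz)&(np.hypot(C[...,0]-x,C[...,1]-y)<rad)).astype(np.uint8)
    c=max(cv2.findContours(m,cv2.RETR_EXTERNAL,cv2.CHAIN_APPROX_NONE)[0],key=cv2.contourArea)[:,0]
    return cv2.minAreaRect(np.array([onz(n,u,v,z,cm)[:2] for u,v in c],np.float32))
E
python3 - <<'E'
from g import *
W=np.load("w2.npz"); cm=(W["M"],W["c"],W["R"]); C=cloud("wrist",W["d"],cm)
for n,u,v,z in [("bottle",286,173,.125),("medium",100,140,.118)]:
    a,k=disc(W["p"],u,v,24); print(n,a.round(1),k,onz("wrist",*a,z,cm).round(4),"depth",C[int(a[1]),int(a[0])].round(4))
print(quad(W["p"],C,.4215,-.3043,.084,"wrist",cm,dz=.008))
g=cv2.cvtColor(W["p"],cv2.COLOR_BGR2GRAY)
m=((C[...,2]>.07)&(C[...,2]<.095)).astype(np.uint8)[110:210,230:340]
c=max(cv2.findContours(m,cv2.RETR_EXTERNAL,cv2.CHAIN_APPROX_NONE)[0],key=cv2.contourArea)[:,0]+[230,110]
X=np.array([onz("wrist",u,v,.084,cm)[:2] for u,v in c]); X=X-[.4215,-.304]
# straight sides: +y, -y, +x
for s,ax in (("+y",1),("-y",-1)):
    q=X[(X[:,1]*ax>.022)&(abs(X[:,0])<.02)]; f=np.polyfit(q[:,0],q[:,1],1); print(s,len(q),np.degrees(np.arctan(f[0])).round(2),f[1].round(4))
q=X[(X[:,0]>.022)&(abs(X[:,1])<.02)]; f=np.polyfit(q[:,1],q[:,0],1); print("+x",len(q),-np.degrees(np.arctan(f[0])).round(2),f[1].round(4))
E
```

```text
bottle [284.4 169.8] 268 [ 0.4288 -0.3043  0.125 ] depth [ 0.4297 -0.304   0.126 ]
medium [ 97.6 141.7] 595 [ 0.4532 -0.1335  0.118 ] depth [ 0.4537 -0.1328  0.1175]
((0.4238521456718445, -0.3043420612812042), (0.06005606800317764, 0.06036827713251114), 82.6512451171875)
+y 38 -7.52 0.0297
-y 38 -7.62 -0.0298
+x 40 -7.14 0.0331
```

```bash
python3 -m handwheel '[{"tx":2,"ty":-1,"tz":30,"rx":0,"ry":0,"rz":0},{"tx":2,"ty":-1,"tz":65,"rx":0,"ry":0,"rz":0},{"tx":2,"ty":-1,"tz":100,"rx":0,"ry":0,"rz":0},{"tx":2,"ty":-1,"tz":135,"rx":0,"ry":0,"rz":0},{"tx":2,"ty":-1,"tz":165,"rx":0,"ry":0,"rz":0},{"tx":2,"ty":-1,"tz":190,"rx":0,"ry":0,"rz":0},{"tx":2,"ty":-1,"tz":210,"rx":0,"ry":0,"rz":0},{"tx":2,"ty":-1,"tz":224,"rx":0,"ry":0,"rz":0},{"tx":2,"ty":-1,"tz":224,"rx":0,"ry":0,"rz":0},{"tx":2,"ty":-1,"tz":224,"rx":0,"ry":0,"rz":0}]' -1
python3 -m handwheel '[{"tx":0,"ty":0,"tz":0,"rx":0,"ry":0,"rz":0},{"tx":0,"ty":0,"tz":0,"rx":0,"ry":0,"rz":0},{"tx":0,"ty":0,"tz":0,"rx":0,"ry":0,"rz":0},{"tx":0,"ty":0,"tz":0,"rx":0,"ry":0,"rz":0},{"tx":0,"ty":0,"tz":0,"rx":0,"ry":0,"rz":0},{"tx":0,"ty":0,"tz":0,"rx":0,"ry":0,"rz":0},{"tx":0,"ty":0,"tz":0,"rx":0,"ry":0,"rz":0},{"tx":0,"ty":0,"tz":0,"rx":0,"ry":0,"rz":0},{"tx":0,"ty":0,"tz":0,"rx":0,"ry":0,"rz":0},{"tx":0,"ty":0,"tz":0,"rx":0,"ry":0,"rz":0}]' 1 25
```

```text
time: 2.2
position: [0.4227, -0.3055, 0.1058]
orientation: [0.0, 1.0, -0.001, -0.0]
force: [-0.5, 0.6, -0.4]
finger_gap: 0.0884
finger_force: 0.0
time: 3.2
position: [0.4235, -0.3042, 0.1057]
orientation: [0.0, 1.0, 0.0, 0.0]
force: [-0.1, 0.2, 0.2]
finger_gap: 0.0367
finger_force: 24.0
```

```bash
python3 -m handwheel '[{"tx":0,"ty":0,"tz":-10,"rx":0,"ry":0,"rz":0},{"tx":0,"ty":0,"tz":-30,"rx":0,"ry":0,"rz":0},{"tx":0,"ty":0,"tz":-60,"rx":0,"ry":0,"rz":0},{"tx":0,"ty":0,"tz":-95,"rx":0,"ry":0,"rz":0},{"tx":0,"ty":0,"tz":-130,"rx":0,"ry":0,"rz":0},{"tx":0,"ty":0,"tz":-160,"rx":0,"ry":0,"rz":0},{"tx":0,"ty":0,"tz":-185,"rx":0,"ry":0,"rz":0},{"tx":0,"ty":0,"tz":-200,"rx":0,"ry":0,"rz":0}]'
python3 -m handwheel '[{"tx":3,"ty":-10,"tz":0,"rx":0,"ry":0,"rz":0},{"tx":8,"ty":-28,"tz":0,"rx":0,"ry":0,"rz":0},{"tx":17,"ty":-58,"tz":0,"rx":0,"ry":0,"rz":0},{"tx":29,"ty":-98,"tz":0,"rx":0,"ry":0,"rz":0},{"tx":41,"ty":-140,"tz":0,"rx":0,"ry":0,"rz":0},{"tx":53,"ty":-182,"tz":0,"rx":0,"ry":0,"rz":1},{"tx":65,"ty":-224,"tz":0,"rx":0,"ry":0,"rz":2},{"tx":77,"ty":-266,"tz":0,"rx":0,"ry":0,"rz":3},{"tx":90,"ty":-308,"tz":0,"rx":0,"ry":0,"rz":4},{"tx":102,"ty":-350,"tz":0,"rx":0,"ry":0,"rz":4.5},{"tx":114,"ty":-392,"tz":0,"rx":0,"ry":0,"rz":4.5},{"tx":126,"ty":-434,"tz":0,"rx":0,"ry":0,"rz":4.5},{"tx":138,"ty":-476,"tz":0,"rx":0,"ry":0,"rz":4.5},{"tx":150,"ty":-516,"tz":0,"rx":0,"ry":0,"rz":4.5},{"tx":160,"ty":-552,"tz":0,"rx":0,"ry":0,"rz":4.5},{"tx":168,"ty":-580,"tz":0,"rx":0,"ry":0,"rz":4.5},{"tx":173,"ty":-598,"tz":0,"rx":0,"ry":0,"rz":4.5},{"tx":176,"ty":-608,"tz":0,"rx":0,"ry":0,"rz":4.5},{"tx":176,"ty":-608,"tz":0,"rx":0,"ry":0,"rz":4.5},{"tx":176,"ty":-608,"tz":0,"rx":0,"ry":0,"rz":4.5}]'
python3 - <<'E'
from g import *
cm=K("wrist");p,d=robot.get_image("wrist"); cv2.imwrite("pics/w3.png",p); np.savez("w3.npz",p=p,d=d,M=cm[0],c=cm[1],R=cm[2])
go(.5995,.304,.25,-4.5)
E
```

```text
time: 4.0
position: [0.4237, -0.3043, 0.3084]
orientation: [0.001, 1.0, 0.0, 0.001]
force: [-1.0, 0.1, -2.1]
finger_gap: 0.0373
finger_force: 24.0
time: 6.0
position: [0.5989, 0.3027, 0.3051]
orientation: [0.001, 0.999, -0.039, -0.001]
force: [0.7, -0.2, -1.1]
finger_gap: 0.0373
finger_force: 24.1
t [ 0.2 -2.  55.4] heading -4.58 rz -0.08 tilt [-0.04 -0.11] pos [0.5991 0.3021 0.3054] j [-0.5   0.7  -0.08  1.34  0.06  1.1  -2.24] t 6.0
```

View pics/w3.png

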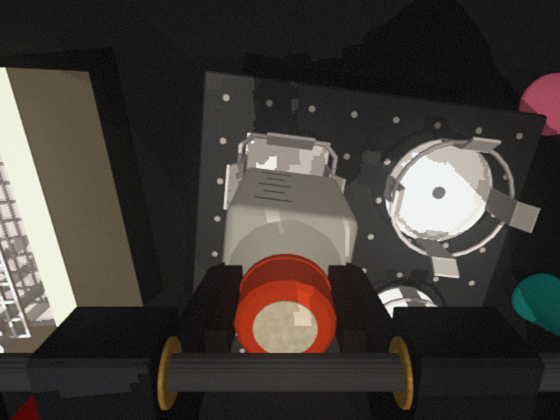

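The bottle hangs upright in the jaws. The square clamp's far arm tip shows at about (301,139), and the large clamp's dot is at (438,193).

```bash
python3 - <<'E'
from g import *
W=np.load("w3.npz"); cm=(W["M"],W["c"],W["R"]); C=cloud("wrist",W["d"],cm)
print("large dot",onz("wrist",438.5,193,.109,cm).round(4), C[193,438].round(4))
Z=C[...,2]; 
m=(Z>.150)&(Z<.168)&(C[...,0]>.6)&(abs(C[...,1]-.295)<.06)
print("sq far tip pts",m.sum(),C[m].mean(0).round(4),C[m].min(0).round(4),C[m].max(0).round(4))
# bottle: visible faces below shoulder
m=(Z>.20)&(Z<.28)&(C[...,0]>.6)&(np.hypot(C[...,0]-.6,C[...,1]-.303)<.06)
q=C[m]; x0,y0=np.median(q[:,0]),np.median(q[:,1]); print("bottle",len(q),q.min(0).round(4),q.max(0).round(4))
f=np.polyfit(q[abs(q[:,1]-.297)<.02][:,1],q[abs(q[:,1]-.297)<.02][:,0],1)
lo=q[(q[:,2]<.255)&(abs(q[:,1]-.297)<.022)]; f=np.polyfit(lo[:,1],lo[:,0],1); print("face yaw",-np.degrees(np.arctan(f[0])).round(2),"x at mid",np.polyval(f,.297).round(4))
m=(abs(Z-.105)<.006)&(C[...,0]>.3)
from cv2 import minAreaRect
E
```

```text
large dot [0.575  0.1631 0.109 ] [0.5752 0.1637 0.1094]
sq far tip pts 944 [0.6262 0.311  0.1557] [0.6   0.255 0.15 ] [0.6476 0.35   0.1604]
bottle 4561 [0.6006 0.2677 0.2024] [0.6333 0.3321 0.28  ]
face yaw -12.06 x at mid 0.6278
```

```bash
python3 -m handwheel '[{"tx":1,"ty":-1.5,"tz":0,"rx":0,"ry":0,"rz":0},{"tx":1,"ty":-1.5,"tz":15,"rx":0,"ry":0,"rz":0},{"tx":1,"ty":-1.5,"tz":30,"rx":0,"ry":0,"rz":0},{"tx":1,"ty":-1.5,"tz":45,"rx":0,"ry":0,"rz":0},{"tx":1,"ty":-1.5,"tz":55,"rx":0,"ry":0,"rz":0},{"tx":1,"ty":-1.5,"tz":65,"rx":0,"ry":0,"rz":0},{"tx":1,"ty":-1.5,"tz":74,"rx":0,"ry":0,"rz":0},{"tx":1,"ty":-1.5,"tz":81,"rx":0,"ry":0,"rz":0},{"tx":1,"ty":-1.5,"tz":86,"rx":0,"ry":0,"rz":0},{"tx":1,"ty":-1.5,"tz":88,"rx":0,"ry":0,"rz":0},{"tx":1,"ty":-1.5,"tz":88,"rx":0,"ry":0,"rz":0}]'
python3 -m handwheel '[{"tx":0,"ty":0,"tz":1,"rx":0,"ry":0,"rz":0},{"tx":0,"ty":0,"tz":2,"rx":0,"ry":0,"rz":0},{"tx":0,"ty":0,"tz":2,"rx":0,"ry":0,"rz":0}]'
python3 - <<'E'
from g import *
p,d=robot.get_image("scene"); cv2.imwrite("pics/s2.png",cv2.resize(p[120:320,290:480],None,fx=3,fy=3,interpolation=3))
E
```

```text
time: 7.15
position: [0.6004, 0.3053, 0.2176]
orientation: [0.0, 0.999, -0.039, -0.0]
force: [0.2, 0.4, -1.1]
finger_gap: 0.0373
finger_force: 24.1
time: 7.45
position: [0.6005, 0.3053, 0.2158]
orientation: [-0.0, 0.999, -0.039, 0.0]
force: [-0.3, -0.1, -0.6]
finger_gap: 0.037
finger_force: 24.1
```

View pics/s2.png

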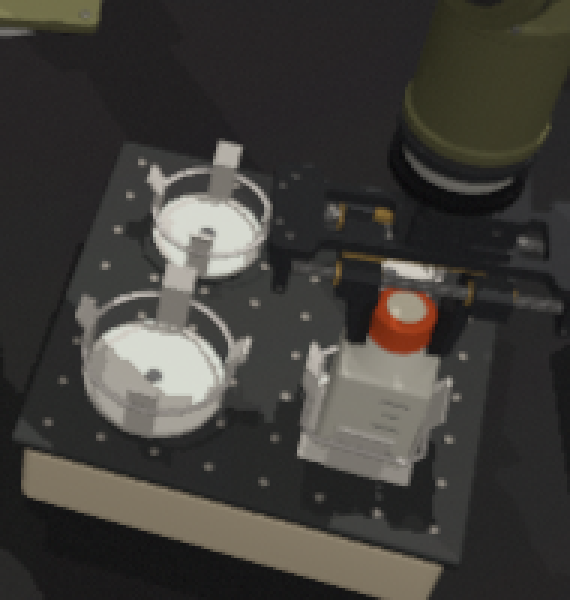

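The bottle sits squarely between the clamp arms. I'll lower it to contact and release.

```bash
python3 -m handwheel '[{"tx":0,"ty":0,"tz":1,"rx":0,"ry":0,"rz":0},{"tx":0,"ty":0,"tz":2,"rx":0,"ry":0,"rz":0},{"tx":0,"ty":0,"tz":2,"rx":0,"ry":0,"rz":0}]'
python3 -m handwheel '[{"tx":0,"ty":0,"tz":0,"rx":0,"ry":0,"rz":0},{"tx":0,"ty":0,"tz":0,"rx":0,"ry":0,"rz":0},{"tx":0,"ty":0,"tz":0,"rx":0,"ry":0,"rz":0},{"tx":0,"ty":0,"tz":0,"rx":0,"ry":0,"rz":0},{"tx":0,"ty":0,"tz":0,"rx":0,"ry":0,"rz":0},{"tx":0,"ty":0,"tz":0,"rx":0,"ry":0,"rz":0}]' -0.5
python3 -m handwheel '[{"tx":0,"ty":0,"tz":-10,"rx":0,"ry":0,"rz":0},{"tx":0,"ty":0,"tz":-35,"rx":0,"ry":0,"rz":0},{"tx":0,"ty":0,"tz":-70,"rx":0,"ry":0,"rz":0},{"tx":0,"ty":0,"tz":-100,"rx":0,"ry":0,"rz":0},{"tx":0,"ty":0,"tz":-130,"rx":0,"ry":0,"rz":0},{"tx":0,"ty":0,"tz":-130,"rx":0,"ry":0,"rz":0}]' -1
python3 - <<'E'
from g import *
cm=K("wrist");p,d=robot.get_image("wrist");C=cloud("wrist",d,cm)
z=(C[...,2]>.185)&(C[...,2]<.20)&(np.hypot(C[...,0]-.6,C[...,1]-.304)<.07)
print("shoulder",z.sum(),C[z].mean(0).round(4) if z.any() else "")
print(quad(p,C,.6,.304,.193,"wrist",cm,dz=.008))
go(.6153,-.1131,.34,-30)
E
```

```text
time: 7.8
position: [0.6007, 0.3054, 0.2148]
orientation: [-0.0, 0.999, -0.039, 0.0]
force: [-0.8, -1.4, 4.7]
finger_gap: 0.0369
finger_force: 24.3
time: 8.4
position: [0.6004, 0.3053, 0.2136]
orientation: [0.0, 0.999, -0.039, -0.0]
force: [0.3, -0.0, -0.3]
finger_gap: 0.0662
finger_force: 0.0
time: 9.0
position: [0.6026, 0.3065, 0.3497]
orientation: [-0.003, 0.999, -0.039, 0.004]
force: [-0.2, 0.2, -0.4]
finger_gap: 0.0882
finger_force: 0.0
shoulder 2689 [0.6101 0.3046 0.1925]
((0.6015817523002625, 0.30508559942245483), (0.059786222875118256, 0.06052015349268913), 78.14599609375)
t [ 46.5 416.7   5.8] heading -4.49 rz 25.51 tilt [0.3  0.17] pos [0.6015 0.306  0.3469] j [-0.5   0.67 -0.08  1.27  0.06  1.2  -2.23] t 9.1
```

The bottle is in at (0.6016, 0.3051), 2 mm from the clamp centre, with its underside at 0.1085. The small flask is next.

```bash
python3 -m handwheel '[{"tx":2,"ty":20,"tz":0,"rx":0,"ry":0,"rz":-5},{"tx":6,"ty":60,"tz":0,"rx":0,"ry":0,"rz":-10},{"tx":11,"ty":105,"tz":5,"rx":0,"ry":0,"rz":-15},{"tx":17,"ty":150,"tz":10,"rx":0,"ry":0,"rz":-20},{"tx":22,"ty":195,"tz":10,"rx":0,"ry":0,"rz":-25},{"tx":27,"ty":240,"tz":10,"rx":0,"ry":0,"rz":-30},{"tx":32,"ty":285,"tz":10,"rx":0,"ry":0,"rz":-34.5},{"tx":37,"ty":330,"tz":10,"rx":0,"ry":0,"rz":-34.5},{"tx":42,"ty":370,"tz":10,"rx":0,"ry":0,"rz":-34.5},{"tx":45,"ty":402,"tz":10,"rx":0,"ry":0,"rz":-34.5},{"tx":46.5,"ty":416,"tz":10,"rx":0,"ry":0,"rz":-34.5},{"tx":46.5,"ty":416,"tz":10,"rx":0,"ry":0,"rz":-34.5},{"tx":46.5,"ty":416,"tz":10,"rx":0,"ry":0,"rz":-34.5}]' -1
cat >> g.py <<'E'
def look(u0,v0,z,x,y,f):
    "cap top via wrist camera: disc pixel and depth points"
    cm=K("wrist");p,d=robot.get_image("wrist");cv2.imwrite(f,p);C=cloud("wrist",d,cm)
    m=(abs(C[...,2]-z)<.006)&(np.hypot(C[...,0]-x,C[...,1]-y)<.04); q=C[m]
    pts=np.float32(q[:,:2]); (c,r)=cv2.minEnclosingCircle(pts); print("cap top n",len(q),"mean",q.mean(0).round(4),"circle",np.round(c,4),round(r,4))
    return cm,p,C
E
python3 - <<'E'
from g import *
print("pink",onz("top",272,143,.118).round(3))
cm,p,C=look(0,0,.092,.6153,-.1131,"pics/w4.png")
go(.6153,-.1131,.078,30)
E
```

```text
time: 10.35
position: [0.6142, -0.1105, 0.3334]
orientation: [-0.001, 0.966, 0.26, -0.0]
force: [-0.9, 0.5, 0.2]
finger_gap: 0.0883
finger_force: 0.0
pink [0.631 0.005 0.118]
cap top n 748 mean [ 0.6166 -0.1125  0.0911] circle [ 0.6159 -0.1128] 0.0161
t [ -1.    3.8 255.5] heading 30.23 rz 0.23 tilt [-0.02  0.12] pos [ 0.6144 -0.1099  0.3336] j [ 0.25  0.61 -0.26  1.45  0.16  1.1  -1.09] t 10.4
```

View pics/w4.png

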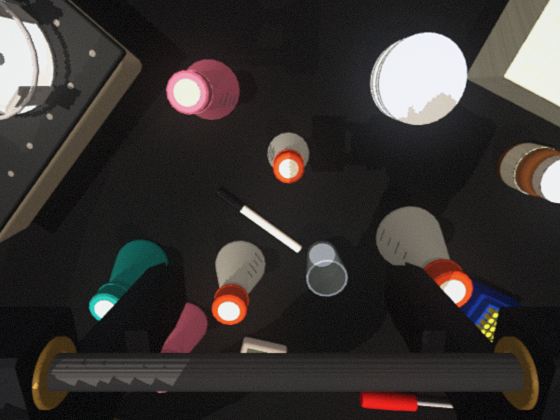

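The small cap is at pixel (289,166), which gives (0.616, -0.1128) and 91 mm high. The nearest look-alike, the pink one at (188,92), is 118 mm away.

```bash
python3 -m handwheel '[{"tx":0,"ty":3,"tz":30,"rx":0,"ry":0,"rz":0},{"tx":0,"ty":3,"tz":70,"rx":0,"ry":0,"rz":0},{"tx":0,"ty":3,"tz":110,"rx":0,"ry":0,"rz":0},{"tx":0,"ty":3,"tz":150,"rx":0,"ry":0,"rz":0},{"tx":0,"ty":3,"tz":185,"rx":0,"ry":0,"rz":0},{"tx":0,"ty":3,"tz":215,"rx":0,"ry":0,"rz":0},{"tx":0,"ty":3,"tz":240,"rx":0,"ry":0,"rz":0},{"tx":0,"ty":3,"tz":255,"rx":0,"ry":0,"rz":0},{"tx":0,"ty":3,"tz":255,"rx":0,"ry":0,"rz":0},{"tx":0,"ty":3,"tz":255,"rx":0,"ry":0,"rz":0}]' -1
python3 -m handwheel '[{"tx":0,"ty":0,"tz":0,"rx":0,"ry":0,"rz":0},{"tx":0,"ty":0,"tz":0,"rx":0,"ry":0,"rz":0},{"tx":0,"ty":0,"tz":0,"rx":0,"ry":0,"rz":0},{"tx":0,"ty":0,"tz":0,"rx":0,"ry":0,"rz":0},{"tx":0,"ty":0,"tz":0,"rx":0,"ry":0,"rz":0},{"tx":0,"ty":0,"tz":0,"rx":0,"ry":0,"rz":0},{"tx":0,"ty":0,"tz":0,"rx":0,"ry":0,"rz":0},{"tx":0,"ty":0,"tz":0,"rx":0,"ry":0,"rz":0},{"tx":0,"ty":0,"tz":0,"rx":0,"ry":0,"rz":0},{"tx":0,"ty":0,"tz":0,"rx":0,"ry":0,"rz":0}]' 1 25
python3 -m handwheel '[{"tx":0,"ty":0,"tz":-10,"rx":0,"ry":0,"rz":0},{"tx":0,"ty":0,"tz":-30,"rx":0,"ry":0,"rz":0},{"tx":0,"ty":0,"tz":-60,"rx":0,"ry":0,"rz":0},{"tx":0,"ty":0,"tz":-95,"rx":0,"ry":0,"rz":0},{"tx":0,"ty":0,"tz":-130,"rx":0,"ry":0,"rz":0},{"tx":0,"ty":0,"tz":-165,"rx":0,"ry":0,"rz":0},{"tx":0,"ty":0,"tz":-190,"rx":0,"ry":0,"rz":0},{"tx":0,"ty":0,"tz":-205,"rx":0,"ry":0,"rz":0},{"tx":0,"ty":0,"tz":-205,"rx":0,"ry":0,"rz":0}]'
python3 - <<'E'
from g import *
go(.461,.3304,.283,30)
E
```

```text
time: 11.4
position: [0.6165, -0.1146, 0.0795]
orientation: [-0.0, 0.966, 0.26, 0.001]
force: [0.4, -0.1, -0.2]
finger_gap: 0.0884
finger_force: 0.0
time: 12.4
position: [0.6157, -0.1156, 0.0787]
orientation: [0.0, 0.966, 0.259, -0.0]
force: [0.1, -0.6, -0.5]
finger_gap: 0.0311
finger_force: 25.0
time: 13.3
position: [0.6171, -0.1157, 0.2869]
orientation: [0.001, 0.966, 0.259, 0.003]
force: [-0.1, -0.7, 0.2]
finger_gap: 0.0307
finger_force: 25.0
t [  87.9 -464.4    2.7] heading 30.01 rz 0.01 tilt [ 0.33 -0.04] pos [ 0.6171 -0.1157  0.2869] j [ 0.25  0.66 -0.26  1.51  0.19  0.99 -1.1 ] t 13.3
```

```bash
python3 -m handwheel '[{"tx":2,"ty":-10,"tz":0,"rx":0,"ry":0,"rz":0},{"tx":6,"ty":-30,"tz":0,"rx":0,"ry":0,"rz":0},{"tx":12,"ty":-65,"tz":0,"rx":0,"ry":0,"rz":0},{"tx":20,"ty":-105,"tz":0,"rx":0,"ry":0,"rz":0},{"tx":28,"ty":-147,"tz":0,"rx":0,"ry":0,"rz":0},{"tx":36,"ty":-190,"tz":0,"rx":0,"ry":0,"rz":0},{"tx":44,"ty":-233,"tz":0,"rx":0,"ry":0,"rz":0},{"tx":52,"ty":-276,"tz":0,"rx":0,"ry":0,"rz":0},{"tx":60,"ty":-319,"tz":0,"rx":0,"ry":0,"rz":0},{"tx":68,"ty":-360,"tz":0,"rx":0,"ry":0,"rz":0},{"tx":75,"ty":-398,"tz":0,"rx":0,"ry":0,"rz":0},{"tx":81,"ty":-430,"tz":0,"rx":0,"ry":0,"rz":0},{"tx":85,"ty":-452,"tz":0,"rx":0,"ry":0,"rz":0},{"tx":87,"ty":-464,"tz":0,"rx":0,"ry":0,"rz":0},{"tx":87,"ty":-464,"tz":0,"rx":0,"ry":0,"rz":0},{"tx":87,"ty":-464,"tz":0,"rx":0,"ry":0,"rz":0}]'
python3 - <<'E'
from g import *
cm=K("wrist");p,d=robot.get_image("wrist"); cv2.imwrite("pics/w5.png",p); C=cloud("wrist",d,cm)
np.savez("w5.npz",p=p,d=d,M=cm[0],c=cm[1],R=cm[2])
m=(C[...,2]>.205)&(C[...,2]<.225)&(np.hypot(C[...,0]-.461,C[...,1]-.33)<.05);q=C[m]
if len(q):
    A=np.c_[2*q[:,:2],np.ones(len(q))]; s=np.linalg.lstsq(A,(q[:,:2]**2).sum(1),rcond=None)[0]; print("flask circle",s[:2].round(4),np.sqrt(s[2]+s[0]**2+s[1]**2).round(4),len(q))
go(.461,.3304,.187,30)
E
```

```text
time: 14.9
position: [0.4591, 0.3281, 0.2831]
orientation: [0.001, 0.966, 0.258, -0.001]
force: [0.2, -0.4, -0.2]
finger_gap: 0.0312
finger_force: 25.0
flask circle [0.4601 0.3306] 0.0238 1194
t [ 2.7 -1.8 96.2] heading 29.88 rz -0.12 tilt [-0.01 -0.12] pos [0.4596 0.3277 0.2832] j [-0.56  0.57 -0.24  1.71  0.17  0.88 -1.91] t 14.9
```

View pics/w5.png

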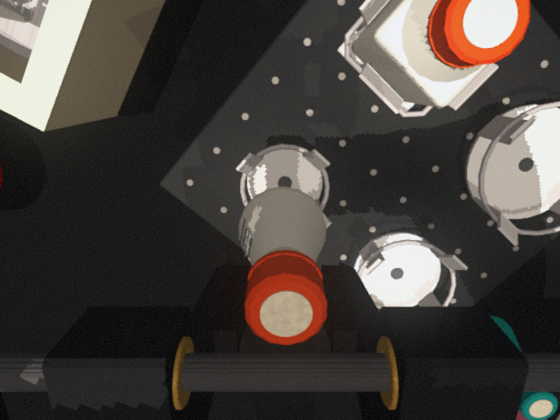

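The flask hangs upright over the clamp. The plate dots are visible: small at (285,182), medium at (397,273), large at (526,165).

```bash
python3 - <<'E'
from g import *
W=np.load("w5.npz"); cm=(W["M"],W["c"],W["R"])
for n,u,v in (("small",285,182),("medium",397,273),("large",526,165)): print(n,onz("wrist",u,v,.109,cm)[:2].round(4))
E
```

```text
small [0.4623 0.3293]
medium [0.4388 0.197 ]
large [0.575  0.1625]
```

```bash
python3 -m handwheel '[{"tx":1.5,"ty":0,"tz":5,"rx":0,"ry":0,"rz":0},{"tx":1.5,"ty":0,"tz":20,"rx":0,"ry":0,"rz":0},{"tx":1.5,"ty":0,"tz":35,"rx":0,"ry":0,"rz":0},{"tx":1.5,"ty":0,"tz":50,"rx":0,"ry":0,"rz":0},{"tx":1.5,"ty":0,"tz":62,"rx":0,"ry":0,"rz":0},{"tx":1.5,"ty":0,"tz":73,"rx":0,"ry":0,"rz":0},{"tx":1.5,"ty":0,"tz":82,"rx":0,"ry":0,"rz":0},{"tx":1.5,"ty":0,"tz":89,"rx":0,"ry":0,"rz":0},{"tx":1.5,"ty":0,"tz":92,"rx":0,"ry":0,"rz":0},{"tx":1.5,"ty":0,"tz":93,"rx":0,"ry":0,"rz":0},{"tx":1.5,"ty":0,"tz":94,"rx":0,"ry":0,"rz":0},{"tx":1.5,"ty":0,"tz":94,"rx":0,"ry":0,"rz":0}]'
python3 -m handwheel '[{"tx":0,"ty":0,"tz":1,"rx":0,"ry":0,"rz":0},{"tx":0,"ty":0,"tz":1.5,"rx":0,"ry":0,"rz":0},{"tx":0,"ty":0,"tz":1.5,"rx":0,"ry":0,"rz":0}]'
```

```text
time: 16.15
position: [0.4604, 0.3305, 0.19]
orientation: [-0.0, 0.966, 0.259, 0.0]
force: [0.1, 0.0, -0.1]
finger_gap: 0.0308
finger_force: 25.0
time: 16.45
position: [0.4603, 0.3304, 0.1882]
orientation: [0.0, 0.966, 0.259, 0.0]
force: [0.7, -0.2, -0.7]
finger_gap: 0.0311
finger_force: 25.0
```

```bash
python3 -m handwheel '[{"tx":0,"ty":0,"tz":0.7,"rx":0,"ry":0,"rz":0},{"tx":0,"ty":0,"tz":1.5,"rx":0,"ry":0,"rz":0},{"tx":0,"ty":0,"tz":1.5,"rx":0,"ry":0,"rz":0}]'
python3 -m handwheel '[{"tx":0,"ty":0,"tz":0,"rx":0,"ry":0,"rz":0},{"tx":0,"ty":0,"tz":0,"rx":0,"ry":0,"rz":0},{"tx":0,"ty":0,"tz":0,"rx":0,"ry":0,"rz":0},{"tx":0,"ty":0,"tz":0,"rx":0,"ry":0,"rz":0},{"tx":0,"ty":0,"tz":0,"rx":0,"ry":0,"rz":0},{"tx":0,"ty":0,"tz":0,"rx":0,"ry":0,"rz":0}]' -0.5
python3 -m handwheel '[{"tx":0,"ty":0,"tz":-10,"rx":0,"ry":0,"rz":0},{"tx":0,"ty":0,"tz":-35,"rx":0,"ry":0,"rz":0},{"tx":0,"ty":0,"tz":-70,"rx":0,"ry":0,"rz":0},{"tx":0,"ty":0,"tz":-105,"rx":0,"ry":0,"rz":0},{"tx":0,"ty":0,"tz":-140,"rx":0,"ry":0,"rz":0},{"tx":0,"ty":0,"tz":-150,"rx":0,"ry":0,"rz":0},{"tx":0,"ty":0,"tz":-150,"rx":0,"ry":0,"rz":0}]' -1
python3 - <<'E'
from g import *
cm,p,C=look(0,0,.201,.4617,.3298,"pics/w6.png")
go(.599,-.306,.35,30)
E
```

```text
time: 16.75
position: [0.4607, 0.3308, 0.1875]
orientation: [-0.0, 0.966, 0.259, 0.001]
force: [-0.3, -0.5, 4.7]
finger_gap: 0.0314
finger_force: 25.0
time: 17.35
position: [0.4603, 0.3304, 0.1866]
orientation: [0.0, 0.966, 0.259, -0.0]
force: [-0.4, -0.2, 0.8]
finger_gap: 0.066
finger_force: 0.0
time: 18.05
position: [0.4608, 0.331, 0.3386]
orientation: [-0.001, 0.966, 0.259, 0.002]
force: [-0.3, 0.8, -0.3]
finger_gap: 0.0882
finger_force: 0.0
cap top n 1299 mean [0.4616 0.3335 0.2001] circle [0.4608 0.3326] 0.0163
t [-198.   620.4  -13.2] heading 30.01 rz 0.01 tilt [0.03 0.01] pos [0.4602 0.3302 0.3368] j [-0.55  0.52 -0.25  1.63  0.14  1.02 -1.89] t 18.1
```

The small flask is seated, about 3 mm off centre. The large flask is next.

```bash
python3 -m handwheel '[{"tx":-6,"ty":18,"tz":-10,"rx":0,"ry":0,"rz":0},{"tx":-19,"ty":58,"tz":-20,"rx":0,"ry":0,"rz":0},{"tx":-32,"ty":101,"tz":-20,"rx":0,"ry":0,"rz":0},{"tx":-46,"ty":145,"tz":-20,"rx":0,"ry":0,"rz":0},{"tx":-60,"ty":189,"tz":-20,"rx":0,"ry":0,"rz":0},{"tx":-74,"ty":233,"tz":-20,"rx":0,"ry":0,"rz":0},{"tx":-88,"ty":277,"tz":-20,"rx":0,"ry":0,"rz":0},{"tx":-102,"ty":321,"tz":-20,"rx":0,"ry":0,"rz":0},{"tx":-116,"ty":365,"tz":-20,"rx":0,"ry":0,"rz":0},{"tx":-130,"ty":409,"tz":-20,"rx":0,"ry":0,"rz":0},{"tx":-144,"ty":453,"tz":-20,"rx":0,"ry":0,"rz":0},{"tx":-158,"ty":497,"tz":-20,"rx":0,"ry":0,"rz":0},{"tx":-172,"ty":541,"tz":-20,"rx":0,"ry":0,"rz":0},{"tx":-184,"ty":578,"tz":-20,"rx":0,"ry":0,"rz":0},{"tx":-194,"ty":607,"tz":-20,"rx":0,"ry":0,"rz":0},{"tx":-198,"ty":620,"tz":-20,"rx":0,"ry":0,"rz":0},{"tx":-198,"ty":620,"tz":-20,"rx":0,"ry":0,"rz":0},{"tx":-198,"ty":620,"tz":-20,"rx":0,"ry":0,"rz":0}]' -1
python3 - <<'E'
from g import *
cm,p,C=look(0,0,.145,.599,-.306,"pics/w7.png")
go(.599,-.306,.125,30)
E
```

```text
time: 19.9
position: [0.5985, -0.3043, 0.3549]
orientation: [-0.001, 0.966, 0.259, -0.001]
force: [0.2, 0.4, -0.6]
finger_gap: 0.0884
finger_force: 0.0
cap top n 1627 mean [ 0.6005 -0.3059  0.1443] circle [ 0.5996 -0.3064] 0.0221
t [ -0.9   2.9 230.5] heading 30.13 rz 0.13 tilt [-0.12  0.12] pos [ 0.5988 -0.3036  0.3555] j [ 0.49  0.67 -0.19  1.26  0.12  1.23 -0.74] t 19.9
```

```bash
python3 -m handwheel '[{"tx":0,"ty":2.5,"tz":30,"rx":0,"ry":0,"rz":0},{"tx":0,"ty":2.5,"tz":65,"rx":0,"ry":0,"rz":0},{"tx":0,"ty":2.5,"tz":105,"rx":0,"ry":0,"rz":0},{"tx":0,"ty":2.5,"tz":140,"rx":0,"ry":0,"rz":0},{"tx":0,"ty":2.5,"tz":170,"rx":0,"ry":0,"rz":0},{"tx":0,"ty":2.5,"tz":195,"rx":0,"ry":0,"rz":0},{"tx":0,"ty":2.5,"tz":215,"rx":0,"ry":0,"rz":0},{"tx":0,"ty":2.5,"tz":230,"rx":0,"ry":0,"rz":0},{"tx":0,"ty":2.5,"tz":230,"rx":0,"ry":0,"rz":0},{"tx":0,"ty":2.5,"tz":230,"rx":0,"ry":0,"rz":0}]' -1
python3 -m handwheel '[{"tx":0,"ty":0,"tz":0,"rx":0,"ry":0,"rz":0},{"tx":0,"ty":0,"tz":0,"rx":0,"ry":0,"rz":0},{"tx":0,"ty":0,"tz":0,"rx":0,"ry":0,"rz":0},{"tx":0,"ty":0,"tz":0,"rx":0,"ry":0,"rz":0},{"tx":0,"ty":0,"tz":0,"rx":0,"ry":0,"rz":0},{"tx":0,"ty":0,"tz":0,"rx":0,"ry":0,"rz":0},{"tx":0,"ty":0,"tz":0,"rx":0,"ry":0,"rz":0},{"tx":0,"ty":0,"tz":0,"rx":0,"ry":0,"rz":0},{"tx":0,"ty":0,"tz":0,"rx":0,"ry":0,"rz":0}]' 1 35
python3 -m handwheel '[{"tx":0,"ty":0,"tz":-10,"rx":0,"ry":0,"rz":0},{"tx":0,"ty":0,"tz":-30,"rx":0,"ry":0,"rz":0},{"tx":0,"ty":0,"tz":-60,"rx":0,"ry":0,"rz":0},{"tx":0,"ty":0,"tz":-95,"rx":0,"ry":0,"rz":0},{"tx":0,"ty":0,"tz":-130,"rx":0,"ry":0,"rz":0},{"tx":0,"ty":0,"tz":-160,"rx":0,"ry":0,"rz":0},{"tx":0,"ty":0,"tz":-185,"rx":0,"ry":0,"rz":0},{"tx":0,"ty":0,"tz":-200,"rx":0,"ry":0,"rz":0},{"tx":0,"ty":0,"tz":-200,"rx":0,"ry":0,"rz":0}]'
python3 - <<'E'
from g import *
go(.575,.1632,.325,30)
E
```

```text
time: 20.95
position: [0.6007, -0.3071, 0.1273]
orientation: [0.0, 0.966, 0.259, 0.0]
force: [0.4, 0.0, 0.6]
finger_gap: 0.0883
finger_force: 0.0
time: 21.85
position: [0.6003, -0.3076, 0.1268]
orientation: [-0.0, 0.966, 0.259, 0.0]
force: [-0.4, -0.3, 1.4]
finger_gap: 0.0432
finger_force: 34.9
time: 22.75
position: [0.6014, -0.3082, 0.3298]
orientation: [0.002, 0.966, 0.259, 0.002]
force: [0.6, 0.0, -0.8]
finger_gap: 0.0429
finger_force: 34.9
t [ 212.9 -421.4    3.6] heading 30.0 rz 0.0 tilt [ 0.3  -0.13] pos [ 0.6014 -0.3082  0.3298] j [ 0.5   0.69 -0.19  1.29  0.13  1.17 -0.74] t 22.8
```

```bash
python3 -m handwheel '[{"tx":4,"ty":-8,"tz":0,"rx":0,"ry":0,"rz":0},{"tx":12,"ty":-24,"tz":0,"rx":0,"ry":0,"rz":0},{"tx":26,"ty":-51,"tz":0,"rx":0,"ry":0,"rz":0},{"tx":43,"ty":-85,"tz":0,"rx":0,"ry":0,"rz":0},{"tx":60,"ty":-119,"tz":0,"rx":0,"ry":0,"rz":0},{"tx":78,"ty":-155,"tz":0,"rx":0,"ry":0,"rz":0},{"tx":96,"ty":-191,"tz":0,"rx":0,"ry":0,"rz":0},{"tx":114,"ty":-227,"tz":0,"rx":0,"ry":0,"rz":0},{"tx":132,"ty":-263,"tz":0,"rx":0,"ry":0,"rz":0},{"tx":150,"ty":-298,"tz":0,"rx":0,"ry":0,"rz":0},{"tx":168,"ty":-332,"tz":0,"rx":0,"ry":0,"rz":0},{"tx":184,"ty":-364,"tz":0,"rx":0,"ry":0,"rz":0},{"tx":198,"ty":-391,"tz":0,"rx":0,"ry":0,"rz":0},{"tx":207,"ty":-410,"tz":0,"rx":0,"ry":0,"rz":0},{"tx":212,"ty":-419,"tz":0,"rx":0,"ry":0,"rz":0},{"tx":213,"ty":-421,"tz":0,"rx":0,"ry":0,"rz":0},{"tx":213,"ty":-421,"tz":0,"rx":0,"ry":0,"rz":0},{"tx":213,"ty":-421,"tz":0,"rx":0,"ry":0,"rz":0}]'
cat >> g.py <<'E'
def circ(C,x,y,z0,z1,r=.07):
    m=(C[...,2]>z0)&(C[...,2]<z1)&(np.hypot(C[...,0]-x,C[...,1]-y)<r);q=C[m]
    s=np.linalg.lstsq(np.c_[2*q[:,:2],np.ones(len(q))],(q[:,:2]**2).sum(1),rcond=None)[0]
    print("circle",s[:2].round(4),np.sqrt(s[2]+s[0]**2+s[1]**2).round(4),len(q))
E
python3 - <<'E'
from g import *
cm=K("wrist");p,d=robot.get_image("wrist"); cv2.imwrite("pics/w8.png",p); C=cloud("wrist",d,cm)
circ(C,.575,.163,.205,.22); circ(C,.575,.163,.22,.235)
go(.575,.1632,.236,30)
E
```

```text
time: 24.55
position: [0.5742, 0.1614, 0.3264]
orientation: [0.001, 0.966, 0.258, -0.0]
force: [0.3, 1.1, -1.6]
finger_gap: 0.043
finger_force: 34.9
circle [0.574  0.1624] 0.0405 907
circle [0.5738 0.1623] 0.0375 1452
t [ 1.5 -1.2 90.5] heading 29.87 rz -0.13 tilt [-0.01 -0.07] pos [0.5743 0.1615 0.3265] j [-0.24  0.57 -0.19  1.55  0.12  1.03 -1.51] t 24.6
```

View pics/w8.png

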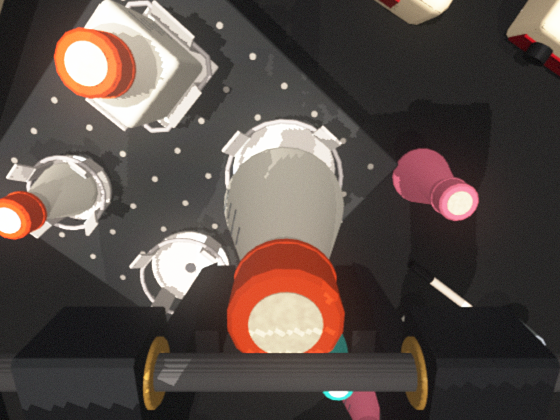

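The large flask hangs upright over its clamp, pixel (285,170), 1.3 mm short along tool x. The bottle at (140,70) and the small flask at (65,195) stand in their clamps.

```bash
python3 -m handwheel '[{"tx":1.3,"ty":0,"tz":5,"rx":0,"ry":0,"rz":0},{"tx":1.3,"ty":0,"tz":20,"rx":0,"ry":0,"rz":0},{"tx":1.3,"ty":0,"tz":35,"rx":0,"ry":0,"rz":0},{"tx":1.3,"ty":0,"tz":49,"rx":0,"ry":0,"rz":0},{"tx":1.3,"ty":0,"tz":61,"rx":0,"ry":0,"rz":0},{"tx":1.3,"ty":0,"tz":71,"rx":0,"ry":0,"rz":0},{"tx":1.3,"ty":0,"tz":79,"rx":0,"ry":0,"rz":0},{"tx":1.3,"ty":0,"tz":85,"rx":0,"ry":0,"rz":0},{"tx":1.3,"ty":0,"tz":88,"rx":0,"ry":0,"rz":0},{"tx":1.3,"ty":0,"tz":89,"rx":0,"ry":0,"rz":0},{"tx":1.3,"ty":0,"tz":90,"rx":0,"ry":0,"rz":0},{"tx":1.3,"ty":0,"tz":90,"rx":0,"ry":0,"rz":0}]'
python3 -m handwheel '[{"tx":0,"ty":0,"tz":1,"rx":0,"ry":0,"rz":0},{"tx":0,"ty":0,"tz":1.5,"rx":0,"ry":0,"rz":0},{"tx":0,"ty":0,"tz":1.5,"rx":0,"ry":0,"rz":0}]'
```

```text
time: 25.8
position: [0.5754, 0.1641, 0.237]
orientation: [0.0, 0.966, 0.259, 0.0]
force: [0.1, 0.6, -2.3]
finger_gap: 0.0432
finger_force: 34.9
time: 26.1
position: [0.5755, 0.1643, 0.2357]
orientation: [-0.0, 0.966, 0.259, 0.001]
force: [-0.1, 0.6, 1.5]
finger_gap: 0.043
finger_force: 34.9
```

Contact has begun. One small press, then release and back off.

```bash
python3 -m handwheel '[{"tx":0,"ty":0,"tz":0.5,"rx":0,"ry":0,"rz":0},{"tx":0,"ty":0,"tz":0.5,"rx":0,"ry":0,"rz":0}]'
python3 -m handwheel '[{"tx":0,"ty":0,"tz":0,"rx":0,"ry":0,"rz":0},{"tx":0,"ty":0,"tz":0,"rx":0,"ry":0,"rz":0},{"tx":0,"ty":0,"tz":0,"rx":0,"ry":0,"rz":0},{"tx":0,"ty":0,"tz":0,"rx":0,"ry":0,"rz":0},{"tx":0,"ty":0,"tz":0,"rx":0,"ry":0,"rz":0},{"tx":0,"ty":0,"tz":0,"rx":0,"ry":0,"rz":0}]' -0.7
python3 -m handwheel '[{"tx":0,"ty":0,"tz":-10,"rx":0,"ry":0,"rz":0},{"tx":0,"ty":0,"tz":-35,"rx":0,"ry":0,"rz":0},{"tx":0,"ty":0,"tz":-70,"rx":0,"ry":0,"rz":0},{"tx":0,"ty":0,"tz":-105,"rx":0,"ry":0,"rz":0},{"tx":0,"ty":0,"tz":-125,"rx":0,"ry":0,"rz":0},{"tx":0,"ty":0,"tz":-125,"rx":0,"ry":0,"rz":0}]' -1
python3 - <<'E'
from g import *
cm,p,C=look(0,0,.254,.575,.1632,"pics/w9.png")
go(.4525,-.133,.34,30)
E
```

```text
time: 26.3
position: [0.5756, 0.1644, 0.2357]
orientation: [-0.0, 0.966, 0.259, 0.001]
force: [-0.7, 0.6, 5.2]
finger_gap: 0.0427
finger_force: 34.9
time: 26.9
position: [0.5752, 0.164, 0.2346]
orientation: [0.0, 0.966, 0.259, -0.0]
force: [-0.6, -0.4, 0.4]
finger_gap: 0.0751
finger_force: 0.0
time: 27.5
position: [0.5769, 0.1648, 0.3638]
orientation: [-0.0, 0.966, 0.259, 0.004]
force: [1.0, -0.4, 0.3]
finger_gap: 0.0884
finger_force: 0.0
cap top n 2962 mean [0.5762 0.166  0.2532] circle [0.5751 0.1652] 0.0223
t [-255.6  195.8   20.7] heading 30.01 rz 0.01 tilt [0.2  0.07] pos [0.5758 0.1644 0.3615] j [-0.24  0.54 -0.19  1.49  0.11  1.11 -1.51] t 27.6
```

The large flask is seated. The medium flask is next.

```bash
python3 -m handwheel '[{"tx":-12,"ty":9,"tz":0,"rx":0,"ry":0,"rz":0},{"tx":-44,"ty":33,"tz":0,"rx":0,"ry":0,"rz":0},{"tx":-79,"ty":60,"tz":5,"rx":0,"ry":0,"rz":0},{"tx":-114,"ty":87,"tz":10,"rx":0,"ry":0,"rz":0},{"tx":-149,"ty":114,"tz":15,"rx":0,"ry":0,"rz":0},{"tx":-184,"ty":141,"tz":20,"rx":0,"ry":0,"rz":0},{"tx":-219,"ty":168,"tz":20,"rx":0,"ry":0,"rz":0},{"tx":-245,"ty":188,"tz":20,"rx":0,"ry":0,"rz":0},{"tx":-255,"ty":196,"tz":20,"rx":0,"ry":0,"rz":0},{"tx":-255,"ty":196,"tz":20,"rx":0,"ry":0,"rz":0},{"tx":-255,"ty":196,"tz":20,"rx":0,"ry":0,"rz":0}]' -1
python3 - <<'E'
from g import *
print("turq",onz("top",280,250,.118).round(3),"pink",onz("top",320,280,.118).round(3))
cm,p,C=look(0,0,.118,.4525,-.133,"pics/w10.png")
go(.4525,-.133,.098,30)
E
```

```text
time: 28.65
position: [0.4527, -0.1318, 0.3394]
orientation: [-0.001, 0.966, 0.26, 0.0]
force: [-0.0, 0.4, -0.0]
finger_gap: 0.0882
finger_force: 0.0
turq [ 0.391 -0.014  0.118] pink [ 0.327 -0.102  0.118]
cap top n 1156 mean [ 0.4534 -0.1326  0.1172] circle [ 0.4526 -0.1332] 0.0192
t [ -1.5   1.5 241.5] heading 30.18 rz 0.18 tilt [0.   0.07] pos [ 0.453  -0.1313  0.3395] j [ 0.31  0.37 -0.18  1.88  0.08  0.9  -0.95] t 28.7
```

```bash
python3 -m handwheel '[{"tx":-0.5,"ty":1.5,"tz":30,"rx":0,"ry":0,"rz":0},{"tx":-0.5,"ty":1.5,"tz":70,"rx":0,"ry":0,"rz":0},{"tx":-0.5,"ty":1.5,"tz":110,"rx":0,"ry":0,"rz":0},{"tx":-0.5,"ty":1.5,"tz":145,"rx":0,"ry":0,"rz":0},{"tx":-0.5,"ty":1.5,"tz":180,"rx":0,"ry":0,"rz":0},{"tx":-0.5,"ty":1.5,"tz":207,"rx":0,"ry":0,"rz":0},{"tx":-0.5,"ty":1.5,"tz":228,"rx":0,"ry":0,"rz":0},{"tx":-0.5,"ty":1.5,"tz":241,"rx":0,"ry":0,"rz":0},{"tx":-0.5,"ty":1.5,"tz":241,"rx":0,"ry":0,"rz":0},{"tx":-0.5,"ty":1.5,"tz":241,"rx":0,"ry":0,"rz":0}]' -1
python3 -m handwheel '[{"tx":0,"ty":0,"tz":0,"rx":0,"ry":0,"rz":0},{"tx":0,"ty":0,"tz":0,"rx":0,"ry":0,"rz":0},{"tx":0,"ty":0,"tz":0,"rx":0,"ry":0,"rz":0},{"tx":0,"ty":0,"tz":0,"rx":0,"ry":0,"rz":0},{"tx":0,"ty":0,"tz":0,"rx":0,"ry":0,"rz":0},{"tx":0,"ty":0,"tz":0,"rx":0,"ry":0,"rz":0},{"tx":0,"ty":0,"tz":0,"rx":0,"ry":0,"rz":0},{"tx":0,"ty":0,"tz":0,"rx":0,"ry":0,"rz":0},{"tx":0,"ty":0,"tz":0,"rx":0,"ry":0,"rz":0}]' 1 30
python3 -m handwheel '[{"tx":0,"ty":0,"tz":-10,"rx":0,"ry":0,"rz":0},{"tx":0,"ty":0,"tz":-30,"rx":0,"ry":0,"rz":0},{"tx":0,"ty":0,"tz":-60,"rx":0,"ry":0,"rz":0},{"tx":0,"ty":0,"tz":-95,"rx":0,"ry":0,"rz":0},{"tx":0,"ty":0,"tz":-130,"rx":0,"ry":0,"rz":0},{"tx":0,"ty":0,"tz":-160,"rx":0,"ry":0,"rz":0},{"tx":0,"ty":0,"tz":-185,"rx":0,"ry":0,"rz":0},{"tx":0,"ty":0,"tz":-200,"rx":0,"ry":0,"rz":0},{"tx":0,"ty":0,"tz":-200,"rx":0,"ry":0,"rz":0}]'
python3 - <<'E'
from g import *
go(.4382,.1978,.298,30)
E
```

```text
time: 29.7
position: [0.4535, -0.1333, 0.0987]
orientation: [-0.0, 0.966, 0.26, 0.0]
force: [0.3, 0.3, 0.1]
finger_gap: 0.0883
finger_force: 0.0
time: 30.6
position: [0.4528, -0.1347, 0.0987]
orientation: [0.0, 0.966, 0.259, 0.0]
force: [0.6, 0.4, 0.4]
finger_gap: 0.0374
finger_force: 30.0
time: 31.5
position: [0.4536, -0.135, 0.3011]
orientation: [0.001, 0.966, 0.259, 0.002]
force: [0.6, -0.3, -1.0]
finger_gap: 0.0367
finger_force: 30.0
t [ 153.  -295.9    2.6] heading 30.0 rz 0.0 tilt [ 0.27 -0.07] pos [ 0.4536 -0.135   0.3011] j [ 0.32  0.42 -0.19  1.94  0.11  0.78 -0.98] t 31.5
```

```bash
python3 -m handwheel '[{"tx":4,"ty":-8,"tz":0,"rx":0,"ry":0,"rz":0},{"tx":14,"ty":-27,"tz":0,"rx":0,"ry":0,"rz":0},{"tx":29,"ty":-56,"tz":0,"rx":0,"ry":0,"rz":0},{"tx":46,"ty":-89,"tz":0,"rx":0,"ry":0,"rz":0},{"tx":63,"ty":-122,"tz":0,"rx":0,"ry":0,"rz":0},{"tx":80,"ty":-155,"tz":0,"rx":0,"ry":0,"rz":0},{"tx":97,"ty":-188,"tz":0,"rx":0,"ry":0,"rz":0},{"tx":114,"ty":-221,"tz":0,"rx":0,"ry":0,"rz":0},{"tx":130,"ty":-252,"tz":0,"rx":0,"ry":0,"rz":0},{"tx":142,"ty":-275,"tz":0,"rx":0,"ry":0,"rz":0},{"tx":150,"ty":-290,"tz":0,"rx":0,"ry":0,"rz":0},{"tx":153,"ty":-296,"tz":0,"rx":0,"ry":0,"rz":0},{"tx":153,"ty":-296,"tz":0,"rx":0,"ry":0,"rz":0},{"tx":153,"ty":-296,"tz":0,"rx":0,"ry":0,"rz":0}]'
python3 - <<'E'
from g import *
cm=K("wrist");p,d=robot.get_image("wrist"); cv2.imwrite("pics/w11.png",p); C=cloud("wrist",d,cm)
circ(C,.438,.198,.205,.22); circ(C,.438,.198,.22,.235)
go(.4382,.1978,.2077,30)
E
```

```text
time: 32.9
position: [0.4368, 0.1969, 0.2981]
orientation: [0.001, 0.966, 0.258, -0.001]
force: [0.6, -0.6, -1.2]
finger_gap: 0.0372
finger_force: 30.0
circle [0.4369 0.1983] 0.032 1073
circle [0.437  0.1981] 0.0287 1627
t [ 1.8 -0.5 90.6] heading 29.91 rz -0.09 tilt [-0.05 -0.08] pos [0.437  0.1966 0.2983] j [-0.38  0.44 -0.2   1.93  0.12  0.79 -1.7 ] t 33.0
```

View pics/w11.png

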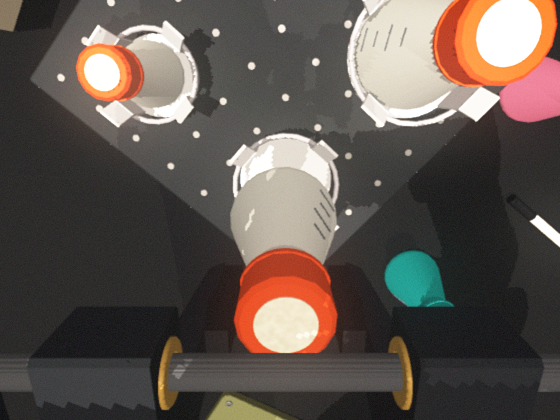

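The medium flask hangs upright over its clamp at pixel (286,160), about 1 mm short along tool x. I'll lower it.

```bash
python3 -m handwheel '[{"tx":1,"ty":0.5,"tz":5,"rx":0,"ry":0,"rz":0},{"tx":1,"ty":0.5,"tz":20,"rx":0,"ry":0,"rz":0},{"tx":1,"ty":0.5,"tz":35,"rx":0,"ry":0,"rz":0},{"tx":1,"ty":0.5,"tz":49,"rx":0,"ry":0,"rz":0},{"tx":1,"ty":0.5,"tz":61,"rx":0,"ry":0,"rz":0},{"tx":1,"ty":0.5,"tz":71,"rx":0,"ry":0,"rz":0},{"tx":1,"ty":0.5,"tz":79,"rx":0,"ry":0,"rz":0},{"tx":1,"ty":0.5,"tz":85,"rx":0,"ry":0,"rz":0},{"tx":1,"ty":0.5,"tz":88,"rx":0,"ry":0,"rz":0},{"tx":1,"ty":0.5,"tz":89,"rx":0,"ry":0,"rz":0},{"tx":1,"ty":0.5,"tz":90,"rx":0,"ry":0,"rz":0},{"tx":1,"ty":0.5,"tz":90,"rx":0,"ry":0,"rz":0}]'
python3 -m handwheel '[{"tx":0,"ty":0,"tz":1,"rx":0,"ry":0,"rz":0},{"tx":0,"ty":0,"tz":1.5,"rx":0,"ry":0,"rz":0},{"tx":0,"ty":0,"tz":1.5,"rx":0,"ry":0,"rz":0}]'
```

```text
time: 34.15
position: [0.4384, 0.1983, 0.2089]
orientation: [-0.0, 0.966, 0.259, 0.0]
force: [0.6, 0.2, -0.4]
finger_gap: 0.0371
finger_force: 30.0
time: 34.45
position: [0.4386, 0.1985, 0.2077]
orientation: [-0.0, 0.966, 0.259, 0.001]
force: [0.1, -0.4, 4.8]
finger_gap: 0.0369
finger_force: 30.0
```

```bash
python3 -m handwheel '[{"tx":0,"ty":0,"tz":0,"rx":0,"ry":0,"rz":0},{"tx":0,"ty":0,"tz":0,"rx":0,"ry":0,"rz":0},{"tx":0,"ty":0,"tz":0,"rx":0,"ry":0,"rz":0},{"tx":0,"ty":0,"tz":0,"rx":0,"ry":0,"rz":0},{"tx":0,"ty":0,"tz":0,"rx":0,"ry":0,"rz":0},{"tx":0,"ty":0,"tz":0,"rx":0,"ry":0,"rz":0}]' -0.6
python3 -m handwheel '[{"tx":0,"ty":0,"tz":-10,"rx":0,"ry":0,"rz":0},{"tx":0,"ty":0,"tz":-35,"rx":0,"ry":0,"rz":0},{"tx":0,"ty":0,"tz":-70,"rx":0,"ry":0,"rz":0},{"tx":0,"ty":0,"tz":-105,"rx":0,"ry":0,"rz":0},{"tx":0,"ty":0,"tz":-145,"rx":0,"ry":0,"rz":0},{"tx":-20,"ty":35,"tz":-150,"rx":0,"ry":0,"rz":0},{"tx":-40,"ty":69,"tz":-150,"rx":0,"ry":0,"rz":0},{"tx":-60,"ty":104,"tz":-150,"rx":0,"ry":0,"rz":0},{"tx":-80,"ty":139,"tz":-150,"rx":0,"ry":0,"rz":0},{"tx":-100,"ty":173,"tz":-150,"rx":0,"ry":0,"rz":0},{"tx":-110,"ty":190,"tz":-150,"rx":0,"ry":0,"rz":0},{"tx":-110,"ty":190,"tz":-150,"rx":0,"ry":0,"rz":0}]' -1
python3 - <<'E'
from g import *
p,d=robot.get_image("top"); C=cloud("top",d); p2,_=robot.get_image("scene")
for n,x,y,z in (("small",.4617,.3298,.201),("medium",.4382,.1978,.227),("large",.575,.1632,.254),("bottle",.5995,.304,.234)):
    m=(abs(C[...,2]-z)<.008)&(np.hypot(C[...,0]-x,C[...,1]-y)<.04); q=C[m]
    if len(q): c,r=cv2.minEnclosingCircle(np.float32(q[:,:2])); print(n,len(q),q[:,2].mean().round(4),"off mm",((np.array(c)-[x,y])*1000).round(1))
a=cv2.resize(p[100:280,70:450],(780,370)); 
cv2.imwrite("pics/end.png",p2); cv2.imwrite("pics/endtop.png",a); print(robot.observe()["time"])
E
```

```text
time: 35.05
position: [0.4383, 0.1981, 0.2071]
orientation: [0.0, 0.966, 0.259, -0.0]
force: [0.1, -0.6, 0.5]
finger_gap: 0.0708
finger_force: 0.0
time: 36.25
position: [0.4377, -0.0247, 0.3578]
orientation: [0.001, 0.967, 0.256, 0.0]
force: [-0.5, 0.1, 0.4]
finger_gap: 0.0883
finger_force: 0.0
small 203 0.1995 off mm [-0.9  4.7]
medium 305 0.2259 off mm [-0.1  4. ]
large 418 0.2528 off mm [-0.3  3.9]
bottle 303 0.2325 off mm [-0.1  2.6]
36.35
```

View pics/end.png

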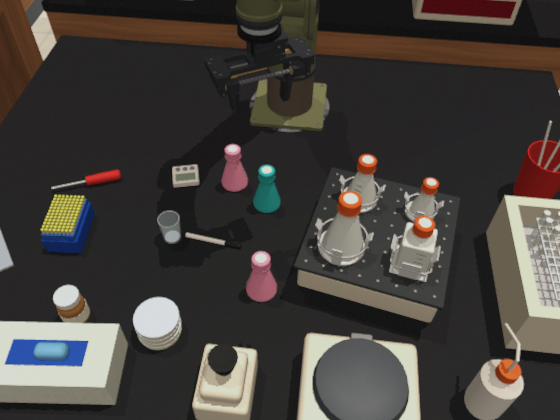

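All four vessels stand in their clamps at the right heights, less than 5 mm off centre. The beaker at (170,228) and the look-alikes are where they were. I'm handing in.

```bash
python3 -c "
from plant import robot
print(robot.job_done())"
```

```text
the job is handed in; nothing more can be done
None
```

I handed the job in at about 36 s: all three flasks and the square bottle are released and upright in their matching clamps, measured within about 5 mm of centre, and the beaker wasn't touched. The hand-in call returned no verdict.

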